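Feel round a glazed platter's rim

ROBOT

A 6-joint arm with a two-finger parallel gripper is mounted at the origin on the work surface. World frame = base frame: x ahead of the robot, y to its left, z up, the work surface at z = 0. Lengths are in mm, angles in rad, forces in N, time in s.
With the tool pointing down it reaches from about 350 to 775 mm from the base axis. Payload 7.3 kg.
Tool frame: the origin (TCP) lies midway between the tips of the shut fingers; the grasp point (between the pads) lies 19 mm behind it; z points along the fingers, y is the line along which they close (so a half turn about z gives the same grasp; the last joint's range is limited). The gripper opens to 92 mm and grips with 3 to 60 N. Pads are 19 mm wide; open, the fingers measure 130 mm over their backs; the gripper's body (75 mm by 190 mm) begins 47 mm behind the grasp point.
Start: joints at [-1.303, 0.342, 1.524, -0, 1.275, -0.146], TCP at [211.122, -480.7, 226.741] pointing down, gripper open.
Joint ranges: [-2.53, 2.53], [-0.77, 2.02], [0.04, 2.7], [-1, 4.14], [0.28, 2.66], [-3.11, 3.11]. Speed limits (rad/s): [2.57, 2.57, 3.14, 3.14, 3.14, 3.14].

INTERFACE

Orientations are given as [roll, pitch, yaw] about the fixed x, y, z axes, in that order (R = Rz(yaw) Ry(pitch) Rx(roll)).
In Python, from plant import bot gives the robot as it stands.
- The arm moves only by the tool jog_arm, never from a script. Its arguments are lists of equal length, an entry for each row: "dp": the shift along the tool's x, y, z in m, a list of three; "twist": the turn about the tool's z in degrees. A call has 1 to 10 rows; each row shifts and turns the commanded pose from where the row before left it, along the tool's axes as they then stand; what a row does not reach is not made up. A row lasts 1/8 s, in which the tool goes at most 62.5 mm and 10.7 degrees, less where a joint would pass 70% of its speed; a pose out of reach is approached as far as the arm can. A call is refused whole if a number of a shift passes 0.0625 or a number of a turn 10.7, either way. A call with a gripper value outside its range is refused whole. "jaw" is the finger opening in m, from 0 to 0.0918, set as the call begins (left out, the last holds). The fingers move at their own pace and stop on an object; the grip force is fixed at half the most. Time passes only in rows, so rows that do not move let the fingers close. It gives the time, the measured TCP pose, the force, the opening and the grip force at its end, in the units of the state.
- bot.get_obs(): the state, without advancing time (a new reading comes with each control period).
- bot.capture(name): name is "scene" or "top" or "wrist"; returns the picture (420x560x3 uint8, blue, green, red); there is no depth.
- bot.camera_params(name): a dict with "fx", "fy", "cx", "cy" (pixels), "k1" (the pictures are not rectified: a ray, as slopes to the right and down, at radius r is drawn at 1 + k1 r^2 times it, then the intrinsics apply), "R" (3x3) and "t" (3): a world point X has camera coordinates R X + t. Camera axes: x right, y down, z forward; pixel columns grow to the right and rows downward; lengths in mm; the calibration is good to about 2 mm. A picture is of the moment at which its call begins: read the wrist's pose just before it. camera_params takes no time and is no camera call; for the wrist camera it gives the pose at the moment of the call.
- bot.close_job(): hands the job in; it is judged then, once.
Trained networks look in the newest picture that a camera, given by its name, has taken for a name from the list of things; names that differ only in an ending like _2 or _b are one class to them, and where a whole thing is asked for, a point or a joint stands for the part that bears it (a point fixed in the world has none). Each returns a list of dicts, best first, with "confidence" (0 to 1); they miss things now and then, are a little off and sometimes report something else, mostly with a low value. They report only what shows in the picture. A call takes as long as a camera call.
- bot.find_in(camera, label): "bbox" ([centre column, centre row, width, height] in pixels, round what is visible of it).
- bot.masks_of(camera, label): "pixels" (420x560 bool, what is visible of it) and "bbox" ([centre column, centre row, width, height] in pixels, round what is visible of it).
The state is a dict: "time": time; "joint_positions": joint angles; "dq": joint speeds; "tau": joint torques, N m; "tool_pos": TCP position; "tcp_rot": TCP orientation; "contact_force": force on the tool from outside, world axes, zero at the start; "moment": the same for the moment, N m; "grip_width": finger opening in mm; "finger_force": force on a finger pad.
Only numpy, scipy, OpenCV 4.12 (cv2) and the standard library are available. Lean on these libraries where they do the work, as an engineer would, in place of code of your own. Each camera call takes 0.05 s, during which the arm holds its last target. There are 200 camera calls.

TASK

Feel the rim of the glazed platter for sharp spots: with the fingers shut, lay the fingertips lightly on the rim close beside the lug handle and run them along it all the way round, clockwise as seen from above, until they reach the lug's other side. Keep the touch gentle, never lift the platter off its foam pad or shove it aside, disturb nothing else, then take the hand away.

Things in the scene. Friction and masses are not known exactly. Their poses are not given: they have to be found in the camera images.
- platter: White glazed platter, 0.8 kg, bedded on a soft foam pad: pushed with the finger it gives about 1 mm per newton, downward or sideways, stays level and springs back. Origin: centre of its underside; x points to its one lug handle, z up. From above, its outer edge is a rounded rectangle 210 mm (x) by 140 mm (y), corner radius 45 mm; 32 mm high. The lug lies beyond the middle of the +x short end.
- rim: The platter's wall and rim all round, without floor and lug; rigidly part of it, same origin and axes. The wall flares: at the foot it is 14 mm inside the rim's outer edge; the rim has a flat top 8 mm wide, 32 mm above the underside, its outer face upright from 25 to 32 mm above the underside, overhanging what is below. Slippery glaze; inside floor 8 mm above the underside.
- foam_pad: Grey foam pad under the platter, 225 by 155 mm, 25 mm thick, lying on the ware board, stuck fast. Origin: centre of its underside, axes as the platter's. Its straight edges end 7 mm outside the rim's outer edge, and its top is level with the platter's underside.
- lug (a point): Middle of the outer end of the platter's lug handle, top side: (129, 0, 30) mm in the platter's axes. The lug is a flat tab 50 mm wide, 7 mm thick, sticking out 24 mm beyond the rim.
- rim1 (a point): Point on the outer edge of the rim's top, 32 mm above the platter's underside, on the rounded corner just clockwise of the lug: (92, -57) mm in the platter's axes.
- rim2 (a point): Point on the outer edge of the rim's top, 32 mm above the platter's underside, on the first long side, 35 mm from its middle, on the lug's half: (35, -70) mm in the platter's axes.
- rim3 (a point): Point on the outer edge of the rim's top, 32 mm above the platter's underside, on the first long side, 35 mm beyond its middle: (-35, -70) mm in the platter's axes.
- rim4 (a point): Point on the outer edge of the rim's top, 32 mm above the platter's underside, on the next rounded corner (first long side to plain end): (-92, -57) mm in the platter's axes.
- rim5 (a point): Point on the outer edge of the rim's top, 32 mm above the platter's underside, at the middle of the plain short end opposite the lug: (-105, 0) mm in the platter's axes.
- rim6 (a point): Point on the outer edge of the rim's top, 32 mm above the platter's underside, on the third rounded corner (plain end to second long side): (-92, 57) mm in the platter's axes.
- rim7 (a point): Point on the outer edge of the rim's top, 32 mm above the platter's underside, on the second long side, 35 mm before its middle: (-35, 70) mm in the platter's axes.
- rim8 (a point): Point on the outer edge of the rim's top, 32 mm above the platter's underside, on the second long side, 35 mm beyond its middle, on the lug's half: (35, 70) mm in the platter's axes.
- rim9 (a point): Point on the outer edge of the rim's top, 32 mm above the platter's underside, on the last rounded corner, next to the other side of the lug: (92, 57) mm in the platter's axes.
- ware_board: The fixed plywood ware board under the foam pad, 300 mm (x) by 840 mm (y) by 16 mm thick, lying on the bench. Origin: centre of its underside; its top is 16 mm above the bench.
- tumbler: Bystander: bisque tumbler without handle, 74 mm across, 82 mm high, standing loose on the board near one end. Origin: centre of its underside.
- glaze_jar: Bystander: white glaze jar with a screw cap, 68 mm across, 75 mm high, standing loose on the board near the other end. Origin: centre of its underside.
- trimming_tool: Bystander: loop trimming tool with a wooden handle (130 mm long, 17 mm thick, wire loop to +x of it), lying loose on the bench beyond the board. Origin: under the middle of its handle, x along it.

How it is judged:
By the outcome, as a careful person would: the job done as asked, in the order asked, and still so for the second after the job is handed in, with the robot touching nothing.
It also fails if it takes over 56 s, if anything falls off the work surface, if the arm or the gripper's body presses on something with over 40 N, if the wrist force passes 120 N, or if a joint passes its speed limit or range.

## Working session

There is one attempt and no reset: what is moved stays moved. The work goes in short steps, Python scripts to look and compute and a tool call to move; the robot and the scene stay as the last step left them, time stands still between calls to the robot, and variables do not carry over. Pictures are saved under pics/ and viewed, at most 10 in all, crops included, and the job is handed in when it is done.

Besides the shell and the picture viewer there is one more tool, called after "Emit:" as name([rows], argument=value, ...), one row to a line, values as JSON. jog_arm: Moves the arm, as the interface text tells. Its arguments: {"type":"object","properties":{"dp":{"type":"array"},"twist":{"type":"array"},"jaw":{"type":"number"}},"required":["dp","twist"]}

```bash
ls; mkdir -p pics
python3 - <<'E'
from plant import bot
import cv2,numpy as np
o=bot.get_obs();print({k:np.round(v,3) for k,v in o.items()})
for n in("scene","top"):
    cv2.imwrite(f"pics/{n}1.png",bot.capture(n));p=bot.camera_params(n);print(n,p)
    for l in("platter","lug","foam_pad","tumbler","glaze_jar","trimming_tool"):
        print(l,[(np.round(d["bbox"],1),round(d["confidence"],2)) for d in bot.find_in(n,l)][:2])
E
```

```text
pics
{'time': np.float64(0.0), 'joint_positions': array([-1.303,  0.343,  1.525, -0.   ,  1.275, -0.146]), 'dq': array([-0.003,  0.   , -0.001, -0.001, -0.   , -0.   ]), 'tau': array([ -0.   , -43.124, -24.422,   0.072,   0.056,  -0.   ]), 'tool_pos': array([ 211.01 , -480.28 ,  226.045]), 'tcp_rot': array([-3.14 , -0.   ,  0.414]), 'contact_force': array([-0.895, -0.596,  0.144]), 'moment': array([-0.019,  0.013,  0.002]), 'finger_force': np.float64(0.0), 'grip_width': np.float64(91.981)}
scene {'fx': 447.87494603298086, 'fy': 447.87494603298086, 'cx': 275.1480435985007, 'cy': 209.24451140165922, 'k1': -0.0353755726124944, 'R': array([[ 0.60357502,  0.79720859,  0.01247627],
       [ 0.61289833, -0.45390975, -0.64677784],
       [-0.50995375,  0.39802564, -0.7625764 ]]), 't': array([-414.18036231, -324.20984041, 1530.7552069 ])}
platter [(array([224.5, 211.2,  88.6,  51.3]), 0.87)]
lug [(array([225.9, 211.1,  95.5,  56.8]), 0.71)]
foam_pad [(array([227.2, 217.2,  93.1,  67.5]), 0.75), (array([335.4, 162.4,  18.7,  31. ]), 0.16)]
tumbler [(array([112.7, 262.9,  36.6,  42.1]), 0.73)]
glaze_jar []
trimming_tool [(array([317.9, 256.6,  41.4,  36.5]), 0.59)]
top {'fx': 453.6314695099869, 'fy': 453.6314695099869, 'cx': 285.09188217294036, 'cy': 210.24591399648284, 'k1': -0.014352083157187183, 'R': array([[ 0.01373359, -0.99990461, -0.0014714 ],
       [-0.98537578, -0.01328405, -0.16987673],
       [ 0.16984097,  0.0037829 , -0.98546422]]), 't': array([ 23.21039674, 610.64396601, 935.3750371 ])}
platter [(array([329. , 237.7, 110.3,  85.2]), 0.78)]
lug [(array([331.2, 237.6, 112.1,  78.5]), 0.71)]
foam_pad [(array([324.8, 241. , 118.4, 100.8]), 0.87), (array([269.2, 138.7,  62.3,   9.7]), 0.22)]
tumbler [(array([472.5, 248.1,  39.4,  38.2]), 0.67)]
glaze_jar [(array([153.2, 223.6,  39.3,  35.8]), 0.71)]
trimming_tool [(array([260.2, 141.8,  79.2,   7.8]), 0.8)]
```

Run:
```python
import cv2
a=cv2.imread("pics/top1.png")
cv2.imwrite("pics/topc.png",cv2.resize(a[170:310,240:420],None,fx=4,fy=4,interpolation=cv2.INTER_CUBIC))
```

```text
(no output)
```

View pics/topc.png

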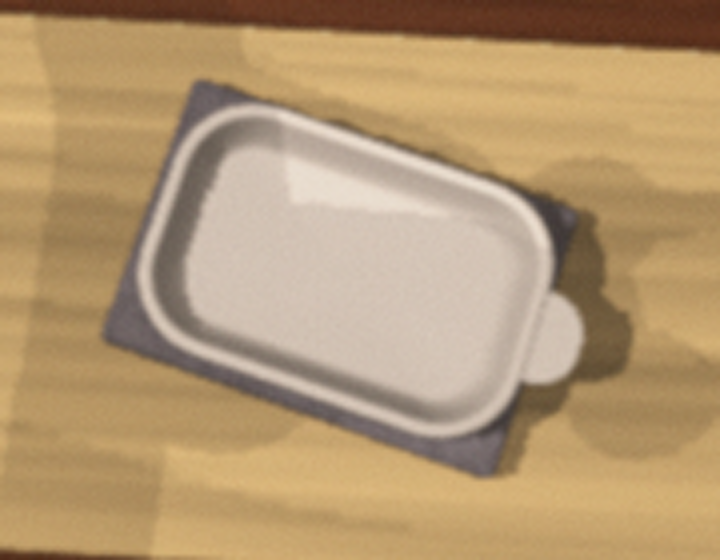

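View pics/top1.png

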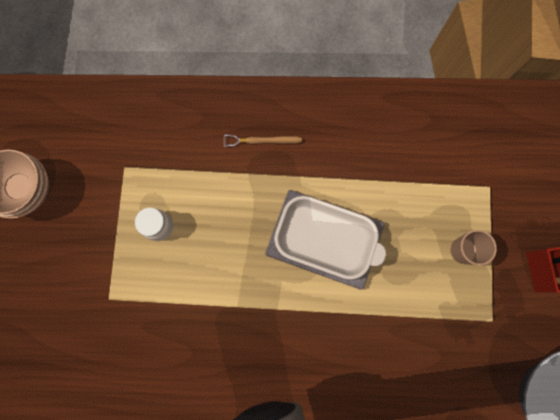

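The top picture shows the platter centred near (326,237). Its lug points right and slightly down at (379,254), and the tumbler is at (475,248), the jar at (153,223). Next I fit the platter pose to the masks.

```bash
cat > h.py <<'E'
import numpy as np,cv2
from scipy.optimize import minimize
def proj(p,X):
    c=np.asarray(X)@p["R"].T+p["t"];s=c[:,:2]/c[:,2:];s=s*(1+p["k1"]*(s**2).sum(1,keepdims=True))
    return s*[p["fx"],p["fy"]]+[p["cx"],p["cy"]]
def rr(inset,z,hx=105,hy=70,r=45):
    o=[]
    for sx,sy,a0 in((1,1,0),(-1,1,90),(-1,-1,180),(1,-1,270)):
        a=np.radians(np.linspace(a0,a0+90,13));o+=[(sx*(hx-r)+(r-inset)*np.cos(t),sy*(hy-r)+(r-inset)*np.sin(t),z) for t in a]
    return np.array(o)
a=np.radians(np.linspace(-90,90,15))
LUG=np.array([(100,-25,30),*[(111+18*np.cos(t),25*np.sin(t),30) for t in a],(100,25,30)])
def world(q,P,z0=41):
    c,s=np.cos(q[2]),np.sin(q[2]);return np.c_[q[0]+c*P[:,0]-s*P[:,1],q[1]+s*P[:,0]+c*P[:,1],P[:,2]+z0]
def render(p,q):
    S=4;m=np.zeros((420*S,560*S),np.uint8)
    for P in(rr(0,32),rr(0,25),rr(14,0),LUG):
        u=proj(p,world(q,P));h=cv2.convexHull(((u+.5)*S).astype(np.float32))
        cv2.fillPoly(m,[np.round(h*16).astype(np.int32)],255,shift=4)
    return cv2.resize(m,(560,420),interpolation=cv2.INTER_AREA)/255.
def fit(ims,q0):
    f=lambda q:sum(np.abs(render(p,q)-m).sum()/m.sum() for p,m in ims)
    r=minimize(f,q0,method="Nelder-Mead",options=dict(initial_simplex=np.array(q0)+np.array([[0,0,0],[15,0,0],[0,15,0],[0,0,.15]]),xatol=.05,fatol=1e-5))
    return r.x,r.fun
E
python3 - <<'E'
from plant import bot
from h import *
ims=[]
q=None
for n in("top","scene"):
    bot.capture(n);p=bot.camera_params(n);d=bot.masks_of(n,"platter")
    m=d[0]["pixels"].astype(float);ims.append((p,m));print(n,d[0]["confidence"],m.sum())
    for y in(-1.85,):
        print(fit([ims[-1]],[560,-85,y]))
print(fit(ims,[560,-85,-1.85]))
E
```

```text
top 0.77 6494.0
(array([551.42753426, -56.71267972,  -1.90449121]), np.float64(0.015990627849538336))
scene 0.96 3350.0
(array([553.38192119, -59.64585623,  -1.89479337]), np.float64(0.03741176470588236))
(array([551.97328048, -57.47016496,  -1.89839859]), np.float64(0.06900809707148238))
```

Emit:
jog_arm([
  [0.045, -0.024, -0.007],
  [0.045, -0.024, -0.007],
  [0.045, -0.024, -0.007],
  [0.045, -0.024, -0.007],
  [0.045, -0.024, -0.007],
  [0.045, -0.024, -0.007],
  [0.045, -0.024, -0.007],
  [0.045, -0.024, -0.007],
  [0.045, -0.024, -0.007],
  [0.045, -0.024, -0.007],
], twist=[0, 0, 0, 0, 0, 0, 0, 0, 0, 0], jaw=0)

```text
time: 2.15
tool_pos: [527.5, -78.6, 297.1]
tcp_rot: [3.141, -0.0, 0.414]
contact_force: [0.5, -0.6, -0.2]
grip_width: 0.9
finger_force: 0.0
```

Emit:
jog_arm([
  [0, 0, 0],
  [0, 0, 0],
  [0, 0, 0],
  [0, 0, 0],
  [0, 0, 0],
  [0, 0, 0],
], twist=[8.5, 8.5, 8.5, 8.5, 8.6, 0])

```text
time: 2.9
tool_pos: [526.6, -80.0, 296.7]
tcp_rot: [3.141, -0.0, -0.328]
contact_force: [0.5, 0.0, -0.2]
grip_width: 0.1
finger_force: 0.0
```

Run:
```python
from plant import bot
from h import *
o=bot.get_obs();print({k:np.round(o[k],3) for k in("time","tool_pos","tcp_rot","contact_force","grip_width")})
p=bot.camera_params("wrist");I=bot.capture("wrist");d=bot.masks_of("wrist","platter")
print([x["confidence"] for x in d])
C=-p["R"].T@p["t"];print("cam",C,p["R"][2])
if d:
    m=d[0]["pixels"].astype(float);r=fit([(p,m)],[552,-57.5,-1.9]);print(r,m.sum())
    u=proj(p,world(r[0],rr(0,32)));cv2.polylines(I,[np.round(u).astype(int)],1,(0,0,255),1)
    u=proj(p,world(r[0],rr(8,32)));cv2.polylines(I,[np.round(u).astype(int)],1,(0,255,0),1)
cv2.imwrite("pics/w1.png",I)
```

```text
{'time': np.float64(2.9), 'tool_pos': array([526.626, -80.019, 296.691]), 'tcp_rot': array([ 3.141, -0.   , -0.328]), 'contact_force': array([ 0.457,  0.043, -0.187]), 'grip_width': np.float64(0.137)}
[0.84]
cam [ 592.52648885 -102.16535159  454.0704263 ] [-0.24303819  0.08398526 -0.96637411]
(array([552.40030692, -55.99734206,  -1.90570339]), np.float64(0.01879660460535572)) 21323.0
```

View pics/w1.png

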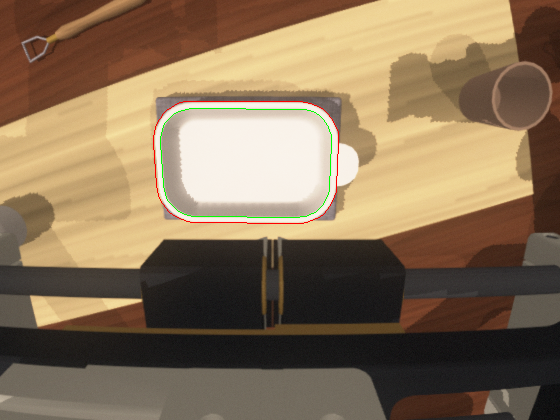

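Emit:
jog_arm([
  [-0.0024, 0.0117, 0.033],
  [-0.0024, 0.0117, 0.033],
  [-0.0024, 0.0117, 0.033],
  [-0.0024, 0.0117, 0.033],
  [-0.0024, 0.0117, 0.033],
  [-0.0024, 0.0117, 0.033],
  [0, 0, 0],
  [0, 0, 0],
], twist=[0.2, 0, 0, 0, 0, 0, 0, 0])

```text
time: 4.0
tool_pos: [491.1, -141.8, 99.9]
tcp_rot: [3.141, -0.002, -0.332]
contact_force: [-0.0, -0.2, 0.7]
grip_width: 0.8
finger_force: 0.0
```

```bash
cat > st.py <<'E'
from plant import bot
import numpy as np,sys
q=(552.2,-56.5,-1.904)
o=bot.get_obs();d=o["tool_pos"][:2]-q[:2];c,s=np.cos(q[2]),np.sin(q[2])
print(o["time"],"X %.1f Y %.1f z %.1f"%(c*d[0]+s*d[1],-s*d[0]+c*d[1],o["tool_pos"][2]),np.round(o["tcp_rot"],3),np.round(o["contact_force"],2))
E
python3 st.py
```

```text
4.0 X 100.6 Y -29.9 z 99.9 [ 3.141e+00 -2.000e-03 -3.320e-01] [-0.04 -0.15  0.74]
```

Emit:
jog_arm([
  [-0.001, 0, 0.006],
  [0, 0, 0.006],
  [0, 0, 0.006],
  [0, 0, 0.004],
  [0, 0, 0.002],
  [0, 0, 0.001],
  [0, 0, 0.001],
  [0, 0, 0.001],
  [0, 0, 0],
  [0, 0, 0],
], twist=[0, 0, 0, 0, 0, 0, 0, 0, 0, 0])

```text
time: 5.25
tool_pos: [489.2, -141.4, 71.8]
tcp_rot: [3.142, -0.0, -0.333]
contact_force: [-0.2, -0.9, 0.7]
grip_width: 0.2
finger_force: 0.4
```

Emit:
jog_arm([
  [0, 0, 0.001],
  [0, 0, 0],
], twist=[0, 0])

```text
time: 5.5
tool_pos: [489.2, -141.4, 70.8]
tcp_rot: [3.142, -0.0, -0.333]
contact_force: [-0.7, 0.3, 1.9]
grip_width: 0.2
finger_force: 0.9
```

Run:
```python
exec(open("st.py").read())
bot.capture("wrist");print(bot.get_obs()["contact_force"])
from h import *
th0=np.arcsin(6/41)
# midline path, clockwise: from (Y=-31) round to (Y=+31)
pts=[]
def arc(cx,cy,a0,a1):
    n=200
    for a in np.linspace(a0,a1,n): pts.append((cx+41*np.cos(a),cy+41*np.sin(a)))
h=np.pi/2
arc(60,-25,-th0,-h);arc(-60,-25,-h,-2*h);arc(-60,25,-2*h,-3*h);arc(60,25,-3*h,-4*h+th0)
pts=np.array(pts);L=np.r_[0,np.cumsum(np.hypot(*np.diff(pts,axis=0).T))]
print(L[-1]);N=130
s=np.linspace(0,L[-1],N+1);P=np.c_[np.interp(s,L,pts[:,0]),np.interp(s,L,pts[:,1])]
P=np.round(P,1);np.save("P.npy",P);D=np.diff(P,axis=0)
for k in range(0,N,10): print(k,P[k],P[k+10] if k+10<=N else "",[[round(b/1e3,4),round(a/1e3,4),0] for a,b in D[k:k+10]])
```

```text
5.5 X 100.8 Y -31.7 z 70.8 [ 3.142 -0.    -0.333] [-0.73  0.3   1.86]
[ 0.19092678 -0.20620697  0.7112669 ]
535.5667643491323
0 [100.6 -31. ] [ 76.7 -62.5] [[np.float64(-0.004), np.float64(-0.0008), 0], [np.float64(-0.004), np.float64(-0.0013), 0], [np.float64(-0.0038), np.float64(-0.0016), 0], [np.float64(-0.0036), np.float64(-0.0019), 0], [np.float64(-0.0034), np.float64(-0.0023), 0], [np.float64(-0.0031), np.float64(-0.0027), 0], [np.float64(-0.0029), np.float64(-0.0029), 0], [np.float64(-0.0026), np.float64(-0.0033), 0], [np.float64(-0.0022), np.float64(-0.0034), 0], [np.float64(-0.0019), np.float64(-0.0037), 0]]
10 [ 76.7 -62.5] [ 36. -66.] [[np.float64(-0.0014), np.float64(-0.0039), 0], [np.float64(-0.0011), np.float64(-0.0039), 0], [np.float64(-0.0007), np.float64(-0.0041), 0], [np.float64(-0.0003), np.float64(-0.0041), 0], [np.float64(0.0), np.float64(-0.0041), 0], [np.float64(0.0), np.float64(-0.0041), 0], [np.float64(0.0), np.float64(-0.0042), 0], [np.float64(0.0), np.float64(-0.0041), 0], [np.float64(0.0), np.float64(-0.0041), 0], [np.float64(0.0), np.float64(-0.0041), 0]]
[... 4444 characters left out ...]
0), np.float64(0.0041), 0], [np.float64(-0.0003), np.float64(0.0041), 0], [np.float64(-0.0007), np.float64(0.0041), 0], [np.float64(-0.0011), np.float64(0.0039), 0], [np.float64(-0.0014), np.float64(0.0039), 0]]
120 [76.7 62.5] [100.6  31. ] [[np.float64(-0.0019), np.float64(0.0037), 0], [np.float64(-0.0022), np.float64(0.0034), 0], [np.float64(-0.0026), np.float64(0.0033), 0], [np.float64(-0.0029), np.float64(0.0029), 0], [np.float64(-0.0031), np.float64(0.0027), 0], [np.float64(-0.0034), np.float64(0.0023), 0], [np.float64(-0.0036), np.float64(0.0019), 0], [np.float64(-0.0038), np.float64(0.0016), 0], [np.float64(-0.004), np.float64(0.0013), 0], [np.float64(-0.004), np.float64(0.0008), 0]]
```

Emit:
jog_arm([
  [-0.0033, -0.001, 0.0005],
  [-0.004, -0.0013, 0],
  [-0.0038, -0.0016, 0],
  [-0.0036, -0.0019, 0],
  [-0.0034, -0.0023, 0],
  [-0.0031, -0.0027, 0],
  [-0.0029, -0.0029, 0],
  [-0.0026, -0.0033, 0],
  [-0.0022, -0.0034, 0],
  [-0.0019, -0.0037, 0],
], twist=[0, 0, 0, 0, 0, 0, 0, 0, 0, 0])

```text
time: 6.8
tool_pos: [467.8, -108.2, 70.2]
tcp_rot: [3.141, 0.0, -0.333]
contact_force: [0.7, -1.2, 2.2]
grip_width: 0.6
finger_force: 1.2
```

```bash
python3 st.py
```

```text
6.8 X 76.5 Y -62.8 z 70.2 [ 3.141  0.    -0.333] [ 0.67 -1.17  2.16]
```

Emit:
jog_arm([
  [-0.0013, -0.0039, 0],
  [-0.001, -0.0039, 0],
  [-0.0006, -0.0041, 0],
  [-0.0003, -0.0041, 0],
  [0, -0.0041, 0],
  [0, -0.0041, 0],
  [0, -0.0042, 0],
  [0, -0.0041, 0],
  [0, -0.0041, 0],
  [0, -0.0041, 0],
], twist=[0, 0, 0, 0, 0, 0, 0, 0, 0, 0])

```text
time: 8.05
tool_pos: [478.3, -68.7, 70.2]
tcp_rot: [3.142, -0.0, -0.333]
contact_force: [-0.2, -1.3, 2.2]
grip_width: 0.2
finger_force: 1.2
```

```bash
python3 st.py
python3 - <<'E'
from plant import bot
import cv2
I=bot.capture("wrist");cv2.imwrite("pics/w2.png",I)
E
```

```text
8.05 X 35.7 Y -65.8 z 70.2 [ 3.142 -0.    -0.333] [-0.24 -1.3   2.2 ]
```

View pics/w2.png

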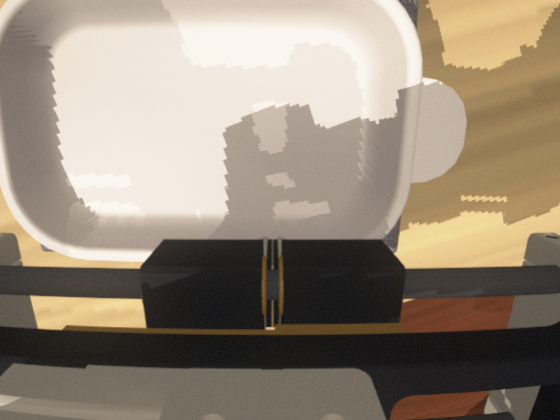

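The fingers lie on the near long rim (outer edge about row 258). They are in contact at about 2 N, so I carry on.

Emit:
jog_arm([
  [0, -0.0041, 0],
  [0, -0.0041, 0],
  [0, -0.0041, 0],
  [0, -0.0041, 0],
  [0, -0.0041, 0],
  [0, -0.0041, 0],
  [0, -0.0041, 0],
  [0, -0.0041, 0],
  [0, -0.0041, 0],
  [0, -0.0041, 0],
], twist=[0, 0, 0, 0, 0, 0, 0, 0, 0, 0])

```text
time: 9.35
tool_pos: [491.7, -30.0, 70.2]
tcp_rot: [3.142, -0.0, -0.333]
contact_force: [0.3, -1.4, 2.7]
grip_width: 0.4
finger_force: 1.2
```

Emit:
jog_arm([
  [0, -0.0041, 0],
  [0, -0.0041, 0],
  [0, -0.0041, 0],
  [0, -0.0041, 0],
  [0, -0.0041, 0],
  [0, -0.0041, 0],
  [0, -0.0041, 0],
  [0, -0.0041, 0],
  [0, -0.0041, 0],
  [0, -0.0041, 0],
], twist=[0, 0, 0, 0, 0, 0, 0, 0, 0, 0])

```text
time: 10.6
tool_pos: [505.2, 8.7, 70.2]
tcp_rot: [3.142, -0.0, -0.333]
contact_force: [0.1, -0.7, 3.0]
grip_width: 0.4
finger_force: 1.2
```

```bash
python3 st.py
```

```text
10.6 X -46.3 Y -65.8 z 70.2 [ 3.142 -0.    -0.333] [ 0.13 -0.72  3.03]
```

Emit:
jog_arm([
  [0, -0.0041, 0],
  [0, -0.0041, 0],
  [0, -0.0042, 0],
  [0.0001, -0.0041, 0],
  [0.0004, -0.0041, 0],
  [0.0009, -0.004, 0],
  [0.0012, -0.0039, 0],
  [0.0017, -0.0038, 0],
  [0.002, -0.0035, 0],
  [0.0024, -0.0034, 0],
], twist=[0, 0, 0, 0, 0, 0, 0, 0, 0, 0])

```text
time: 11.85
tool_pos: [526.2, 42.9, 70.2]
tcp_rot: [3.141, 0.0, -0.333]
contact_force: [-0.7, -0.9, 2.5]
grip_width: 0.5
finger_force: 1.2
```

Emit:
jog_arm([
  [0.0028, -0.0031, 0],
  [0.003, -0.0028, 0],
  [0.0033, -0.0024, 0],
  [0.0035, -0.0022, 0],
  [0.0037, -0.0017, 0],
  [0.0039, -0.0014, 0],
  [0.004, -0.001, 0],
  [0.0041, -0.0006, 0],
  [0.0041, -0.0002, 0],
  [0.0041, 0, 0],
], twist=[0, 0, 0, 0, 0, 0, 0, 0, 0, 0])

```text
time: 13.1
tool_pos: [565.9, 45.2, 70.2]
tcp_rot: [3.142, -0.0, -0.333]
contact_force: [-0.9, 0.2, 3.1]
grip_width: 0.3
finger_force: 1.2
```

```bash
python3 st.py
```

```text
13.1 X -100.6 Y -20.3 z 70.2 [ 3.142 -0.    -0.333] [-0.85  0.24  3.1 ]
```

Emit:
jog_arm([
  [0.0041, -0.0003, 0],
  [0.0041, 0, 0],
  [0.0041, 0, 0],
  [0.0041, 0, 0],
  [0.0041, 0, 0],
  [0.0041, 0, 0],
  [0.0041, 0, 0],
  [0.0041, 0, 0],
  [0.0041, 0, 0],
  [0.0041, 0, 0],
], twist=[0, 0, 0, 0, 0, 0, 0, 0, 0, 0])

```text
time: 14.35
tool_pos: [604.7, 32.1, 70.2]
tcp_rot: [3.142, -0.0, -0.333]
contact_force: [-1.2, 0.8, 2.6]
grip_width: 0.1
finger_force: 1.2
```

Emit:
jog_arm([
  [0.0041, 0, 0],
  [0.0041, 0.0002, 0],
  [0.0041, 0.0006, 0],
  [0.004, 0.001, 0],
  [0.0039, 0.0014, 0],
  [0.0037, 0.0017, 0],
  [0.0035, 0.0022, 0],
  [0.0033, 0.0024, 0],
  [0.003, 0.0028, 0],
  [0.0028, 0.0031, 0],
], twist=[0, 0, 0, 0, 0, 0, 0, 0, 0, 0])

```text
time: 15.6
tool_pos: [634.1, 5.4, 70.2]
tcp_rot: [-3.142, -0.0, -0.333]
contact_force: [-0.2, 1.5, 2.4]
grip_width: 0.1
finger_force: 1.2
```

```bash
python3 st.py
```

```text
15.6 X -85.3 Y 57.1 z 70.2 [-3.142 -0.    -0.333] [-0.23  1.52  2.44]
```

Emit:
jog_arm([
  [0.0024, 0.0032, 0],
  [0.002, 0.0035, 0],
  [0.0017, 0.0038, 0],
  [0.0013, 0.0039, 0],
  [0.0009, 0.004, 0],
  [0.0005, 0.0041, 0],
  [0.0001, 0.0041, 0],
  [0, 0.0042, 0],
  [0, 0.0041, 0],
  [0, 0.0041, 0],
], twist=[0, 0, 0, 0, 0, 0, 0, 0, 0, 0])

```text
time: 16.85
tool_pos: [629.5, -34.3, 70.2]
tcp_rot: [3.142, -0.0, -0.333]
contact_force: [1.0, 0.9, 2.1]
grip_width: 0.7
finger_force: 1.2
```

Emit:
jog_arm([
  [0, 0.0041, 0],
  [0, 0.0041, 0],
  [0, 0.0041, 0],
  [0, 0.0041, 0],
  [0, 0.0041, 0],
  [0, 0.0041, 0],
  [0, 0.0041, 0],
  [0, 0.0041, 0],
  [0, 0.0041, 0],
  [0, 0.0041, 0],
], twist=[0, 0, 0, 0, 0, 0, 0, 0, 0, 0])

```text
time: 18.1
tool_pos: [616.1, -73.1, 70.2]
tcp_rot: [3.142, -0.0, -0.333]
contact_force: [0.2, 0.1, 2.4]
grip_width: 0.3
finger_force: 1.2
```

```bash
python3 st.py
```

```text
18.1 X -5.2 Y 65.8 z 70.2 [ 3.142 -0.    -0.333] [0.21 0.08 2.36]
```

Emit:
jog_arm([
  [0, 0.0041, 0],
  [0, 0.0041, 0],
  [0, 0.0041, 0],
  [0, 0.0042, 0],
  [0, 0.0041, 0],
  [0, 0.0041, 0],
  [0, 0.0041, 0],
  [0, 0.0041, 0],
  [0, 0.0042, 0],
  [0, 0.0041, 0],
], twist=[0, 0, 0, 0, 0, 0, 0, 0, 0, 0])

```text
time: 19.35
tool_pos: [602.6, -112.0, 70.2]
tcp_rot: [3.142, 0.0, -0.333]
contact_force: [0.6, 1.3, 3.2]
grip_width: 0.4
finger_force: 1.2
```

Emit:
jog_arm([
  [0, 0.0041, 0],
  [0, 0.0041, 0],
  [0, 0.0041, 0],
  [0, 0.0042, 0],
  [0, 0.0041, 0],
  [0, 0.0041, 0],
  [-0.0003, 0.0041, 0],
  [-0.0007, 0.0041, 0],
  [-0.0011, 0.0039, 0],
  [-0.0014, 0.0039, 0],
], twist=[0, 0, 0, 0, 0, 0, 0, 0, 0, 0])

```text
time: 20.6
tool_pos: [585.9, -149.3, 70.2]
tcp_rot: [3.142, -0.0, -0.333]
contact_force: [0.4, 1.1, 2.9]
grip_width: 0.6
finger_force: 1.2
```

```bash
python3 st.py
```

```text
20.6 X 76.7 Y 62.2 z 70.2 [ 3.142 -0.    -0.333] [0.4  1.12 2.9 ]
```

Emit:
jog_arm([
  [-0.0017, 0.0037, 0],
  [-0.0022, 0.0034, 0],
  [-0.0026, 0.0033, 0],
  [-0.0029, 0.0029, 0],
  [-0.0031, 0.0027, 0],
  [-0.0034, 0.0023, 0],
  [-0.0036, 0.0019, 0],
  [-0.0038, 0.0016, 0],
  [-0.004, 0.0013, 0],
  [-0.004, 0.0008, 0],
], twist=[0, 0, 0, 0, 0, 0, 0, 0, 0, 0])

```text
time: 21.85
tool_pos: [548.4, -161.5, 70.2]
tcp_rot: [3.141, -0.0, -0.333]
contact_force: [0.8, -0.2, 2.0]
grip_width: 0.2
finger_force: 1.2
```

Emit:
jog_arm([
  [-0.001, 0, 0],
  [0, 0, 0],
], twist=[0, 0])

```text
time: 22.1
tool_pos: [547.8, -161.1, 70.3]
tcp_rot: [3.141, -0.0, -0.333]
contact_force: [1.4, -0.8, 2.0]
grip_width: 0.2
finger_force: 1.2
```

```bash
python3 st.py
```

```text
22.1 X 100.3 Y 30.0 z 70.3 [ 3.141 -0.    -0.333] [ 1.36 -0.78  1.96]
```

Now I lift off gently and move the hand clear.

Emit:
jog_arm([
  [0, 0, -0.001],
  [0, 0, -0.001],
  [0, 0, -0.002],
  [0, 0, -0.005],
  [0, 0, -0.015],
  [0, 0, -0.03],
  [0, 0, -0.04],
  [0, 0, -0.04],
  [0, 0, -0.04],
  [0, 0, -0.03],
], twist=[0, 0, 0, 0, 0, 0, 0, 0, 0, 0])

```text
time: 23.35
tool_pos: [547.8, -161.1, 277.5]
tcp_rot: [3.141, -0.003, -0.333]
contact_force: [-0.7, -0.5, 0.0]
grip_width: 0.4
finger_force: 0.0
```

Emit:
jog_arm([
  [-0.02, 0.02, 0],
  [-0.02, 0.03, 0],
  [-0.02, 0.03, 0],
  [-0.02, 0.03, 0],
  [-0.02, 0.03, 0],
  [-0.02, 0.02, 0],
  [0, 0, 0],
  [0, 0, 0],
], twist=[0, 0, 0, 0, 0, 0, 0, 0])

```text
time: 24.35
tool_pos: [382.5, -272.8, 274.9]
tcp_rot: [3.141, -0.001, -0.333]
contact_force: [-0.0, -0.1, -0.5]
grip_width: 1.1
finger_force: 0.0
```

Run:
```python
from plant import bot
from h import *
o=bot.get_obs();print(o["time"],o["tool_pos"],o["contact_force"])
I=bot.capture("top");cv2.imwrite("pics/top2.png",I);p=bot.camera_params("top");d=bot.masks_of("top","platter")
print(fit([(p,d[0]["pixels"].astype(float))],[552,-57,-1.9]))
```

```text
24.35 [ 382.52821782 -272.84139709  274.89996543] [-0.02724116 -0.06128846 -0.47031662]
(array([550.96674499, -56.87672484,  -1.89368767]), np.float64(0.01762860148766127))
```

View pics/top2.png

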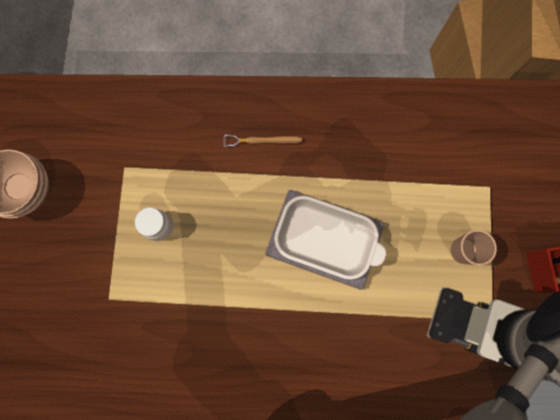

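The platter is still at (327,237), the jar, tumbler and tool are where they were, and the hand is clear at (465,320).

```bash
python3 -c "
from plant import bot
print(bot.close_job())"
```

```text
the job is handed in; nothing more can be done
None
```

I ran the shut fingertips clockwise round the whole rim, from one side of the lug to the other, at about 2–3 N; the final picture shows the platter and bystanders unmoved and the hand clear, and I handed the job in at about 24 s (no verdict was returned).

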